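# Seat the tube tier and cover on the shaker's keyed drive head

## Robot

A 6-joint arm with a two-finger parallel gripper is mounted at the origin on a cart in front of the work surface, level with it; the furniture and walls round the work are solid. World frame = base frame: x ahead of the robot, y to its left, z up, the work surface at z = 0. Lengths are in m, angles in degrees, forces in N, time in s.
With the tool pointing down it reaches from about 0.325 to 0.85 m from the base axis. Payload 4.4 kg.
Tool frame: the origin (TCP) lies at the very end of the fingers, on their centre line; the grasp point (between the pads) lies 19 mm behind it; z points along the fingers, y is the line along which they close (so a half turn about z gives the same grasp; the last joint's range is limited). The gripper opens to 94 mm and grips with 3 to 60 N. Pads are 16 mm wide; open, the fingers measure 119 mm over their backs; the gripper's body (75 mm by 177 mm) begins 78 mm behind the grasp point.
Start: joints at [-73.654, 11.837, 88.321, -0, 79.842, -8.623], TCP at [0.243, -0.521, 0.205] pointing down, gripper open.
Joint ranges: [-156.59, 156.59], [-49.26, 127.26], [12.9, 141.05], [-63.56, 243.56], [4.71, 150.69], [-161.64, 161.64]. Speed limits (degrees/s): [159.86, 159.86, 180, 180, 180, 180].

## Interface

Orientations are given as [roll, pitch, yaw] about the fixed x, y, z axes, in that order (R = Rz(yaw) Ry(pitch) Rx(roll)).
In Python, from cell import monitor, capture, bot gives the robot as it stands. The module is installed in compiled form; this text tells all that it offers.
- The arm moves only by the tool jog_arm, never from a script. Its arguments are lists of equal length, an entry for each row: "xyz": the shift along the tool's x, y, z in cm, a list of three; "turn": the turn about the tool's z in rad; "fingers": the closure, from 0 (fully open) to 1 (shut). A call has 1 to 10 rows; each row is the pose to reach, as a shift and turn from the pose commanded when the call began, along the tool's axes at that moment; what a row does not reach only later rows make up. A row lasts 1/8 s, in which the tool goes at most 62.5 mm and 10.7 degrees, less where a joint would pass 70% of its speed; a pose out of reach is approached as far as the arm can. A call with a gripper value outside its range is refused whole. The fingers move at their own pace and stop on an object; "newtons" is the grip in N (left out, the last holds). Time passes only in rows, so rows that repeat a pose let the fingers close. It gives the time, the measured TCP pose, the force, the opening and the grip force at its end, in the units of the state.
- monitor.observe(): the state, without advancing time (a new reading comes with each control period).
- capture(name): name is "scene" or "top"; returns a dict with "pixels" (384x512x3 uint8, blue, green, red), "camera_matrix" (3x3 intrinsics, pixels), "rvec" (rotation vector, rad) and "tvec" (3), from world to camera coordinates, as OpenCV has them. Camera axes: x right, y down, z forward; pixel columns grow to the right and rows downward; lengths in m; the calibration is good to about 2 mm. A picture is of the moment at which its call begins. There is no depth.
- bot.sign_off(): hands the job in; it is judged then, once.
The state is a dict: "clock": time; "joints": joint angles; "joint_velocities": joint speeds; "tau": joint torques, N m; "tool_pos": TCP position; "tcp_rot": TCP orientation; "contact_force": force on the tool from outside, world axes, zero at the start; "ft_torque": the same for the moment, N m; "gripper_width": finger opening in m; "gripper_force": force on a finger pad.
Only numpy, scipy, OpenCV 4.12 (cv2) and the standard library are available. Lean on these libraries where they do the work, as an engineer would, in place of code of your own. Each camera call takes 0.05 s, during which the arm holds its last target. There are 200 camera calls.

## Task

The white tube tier on the shaker was set down out of register and stands proud on its lugs. It is loaded with tubes, so do not lift or tip it: nudge it round where it stands until its lugs drop into the notches of the drive head and it sits fully home. Then fit the cover on the tier, lugs down in the tier's notches so that it is fully home too, without knocking over the small dye bottle or the beaker.

Things in the scene. Friction and masses are not known exactly. Their poses are not given: they have to be found in the camera images.
- shaker: bench-top tube shaker, white housing spanning x -100 to +76 mm and y +-75 mm, 48 mm high, control panel on its -x face; it stands fast and cannot be pushed. On it a round dark grey metal drive head, 112 mm diameter. Origin: on the bench below the head's axis, z up
- head_rim (a point): on the head's axis at the height of its rim top, 76 mm above the bench; axes as the shaker's. Rim 10 mm wide, bore 92 mm, 18 mm deep. Three notches in it, 10 mm deep, each 3 mm wider than its lug: a broad one (29 mm) at -x, two narrow ones (13 mm) at 60 degrees either side of +x: a part fits one way round only
- tier: white plastic tube tier, a disc 112 mm in diameter, 42 mm high, about 0.35 kg, too wide to grip across. Origin: centre of its seat plane (the disc's underside), z up. Below it a centring spigot (88 mm diameter, 14 mm deep, tapered edge) and three tapered lugs 8 mm long, 51 mm from the axis: a broad one (26 mm) at -x, narrow ones (10 mm) at 60 degrees either side of +x
- tier_rim (a point): on the tier's axis at its rim top, 42 mm above its seat plane; axes as the tier's. The rim is like the head's (bore 92 mm, 18 mm deep, same notches at the same angles). The tier starts on its lugs on the head's rim, 8 mm proud (seat plane 84 mm above the bench), turned 0.35 to 1.1 rad counterclockwise (from above) from home
- wing_left (a point): middle of the tier's wing at its +y: 66 mm from the axis, 21 mm above the seat plane; axes as the tier's. Wing: from 56 to 76 mm radially, 10 mm thick (x), 26 mm tall. Pushed clockwise at about 20 mm/s the tier slides round under a few newtons; when its yaw equals the shaker's it drops 8 mm by its own weight and its lugs block further turning
- wing_right (a point): middle of the like wing at the tier's -y side
- cover: round grey cover, 112 mm diameter, about 0.14 kg. Origin: centre of its seat plane (the flange's underside), z up; spigot and lugs below like the tier's, and an ear on the flange above the broad lug (-x). On the bench it stands on its spigot, origin 14 mm up. Home: origin 42 mm above the tier's, same yaw; 8 mm higher if its lugs stand on the rim
- cover_bar (a point): grip point of the cover's upright finger bar, 34 mm above its seat plane, axes as the cover's. The bar is 58 mm long (x), 14 mm thick (y), its top 8 mm above this point; its foot stands on the flange at 13 mm above the seat plane
- dye_bottle: small white dye bottle with a coloured screw cap, 29 mm diameter, 63 mm tall, stands upright near the middle of the bench; origin at the centre of its underside, z up
- beaker: small empty clear beaker, 51 mm diameter, 70 mm tall, stands upright near the middle of the bench; origin at the centre of its underside, z up
Mind the look-alikes: they are no part of the job. What is shaped like the cover but brown is not meant.

How it is judged:
By the outcome, as a careful person would: the job done as asked, in the order asked, and still so for the second after the job is handed in, with the robot touching nothing.
It also fails if it takes over 70 s, if anything falls off the work surface, if the arm or the gripper's body presses on something with over 40 N, if the wrist force passes 120 N, or if a joint passes its speed limit or range.

## Working session

There is one attempt and no reset: what is moved stays moved. The work goes in short steps, Python scripts to look and compute and a tool call to move; the robot and the scene stay as the last step left them, time stands still between calls to the robot, and variables do not carry over. Pictures are saved under pics/ and viewed, at most 10 in all, crops included, and the job is handed in when it is done.

Besides the shell and the picture viewer there is one more tool, called as name([rows], argument=value, ...), one row to a line, values as JSON. jog_arm: Moves the arm, as the interface text tells. Its arguments: {"type":"object","properties":{"xyz":{"type":"array","items":{"type":"array","items":{"type":"number"}}},"turn":{"type":"array","items":{"type":"number"}},"fingers":{"type":"array","items":{"type":"number"}},"newtons":{"type":"number"}},"required":["xyz","turn","fingers"]}

```bash
mkdir -p pics
cat > h.py <<'E'
import cv2, numpy as np
from cell import monitor, capture, bot
def cam(n):
    c=capture(n); c['R']=cv2.Rodrigues(np.array(c['rvec'],float))[0]; c['t']=np.array(c['tvec'],float).ravel(); c['K']=np.array(c['camera_matrix'],float); return c
def ray(c,u,v,z):
    d=c['R'].T@np.linalg.inv(c['K'])@[u,v,1]; o=-c['R'].T@c['t']; return o+d*(z-o[2])/d[2]
def proj(c,p):
    q=c['K']@(c['R']@np.array(p)+c['t']); return q[:2]/q[2]
E
python3 - <<'E'
from h import *
for n in('scene','top'):
    c=cam(n); cv2.imwrite(f'pics/{n}0.png',cv2.resize(c['pixels'],(800,600))); print(n,-c['R'].T@c['t'],c['R'][2])
print(monitor.observe())
E
```

```text
scene [-0.17605773  0.99627547  0.86659384] [ 0.44869807 -0.69963012 -0.55604652]
top [0.16663834 0.04093162 1.62548911] [ 0.18704883 -0.00316594 -0.98234551]
{'clock': 0.1, 'joints': array([-7.36532489e+01,  1.18796370e+01,  8.83951391e+01, -4.33196733e-04,
        7.98416842e+01, -8.62351738e+00]), 'joint_velocities': array([ 0.01456916, -0.00907956, -0.21022611,  0.06129186,  0.01089214,
       -0.04580639]), 'tau': array([-2.00748477e-04, -3.71864641e+01, -2.82292342e+01,  7.00965780e-02,
        3.11574270e-02, -5.54964015e-05]), 'tool_pos': array([ 0.24251275, -0.52056161,  0.20441645]), 'tcp_rot': array([-1.79884792e+02, -1.70407486e-02,  2.49703282e+01]), 'contact_force': array([0.1371422 , 0.94385319, 0.64583209]), 'ft_torque': array([-0.05332785, -0.01588467, -0.01742216]), 'gripper_force': 0.0, 'gripper_width': 0.09392706676778483}
```

View pics/scene0.png

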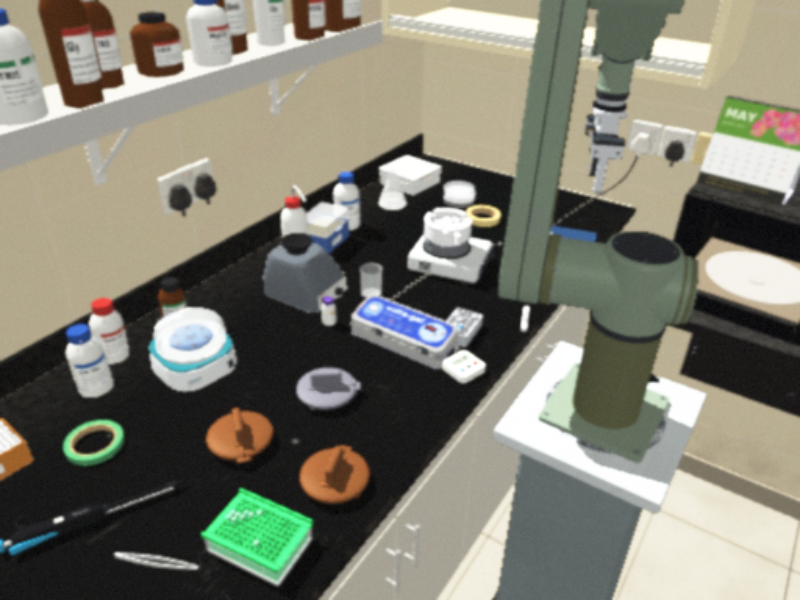

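View pics/top0.png

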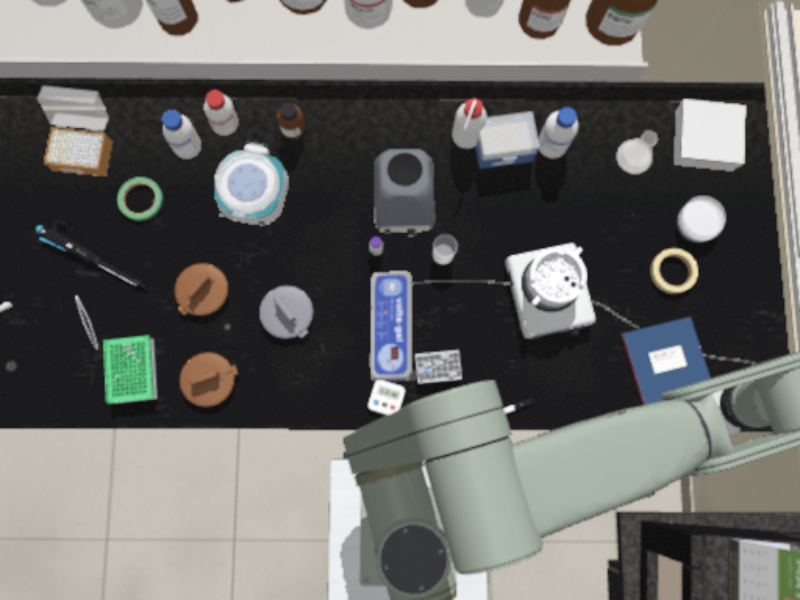

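The top view (800 px picture) shows the shaker and tier at about (552,285), the grey cover at (287,312), the dye bottle at (376,246) and the beaker at (445,249). The brown covers are look-alikes. I'll crop the parts that matter from both views.

Run:
```python
from h import *
t=cam('top');s=cam('scene')
def crop(c,x,y,w=66,h=50):
    return cv2.resize(c['pixels'][y:y+h,x:x+w],(400,300),interpolation=cv2.INTER_CUBIC)
# scale 6.06
im=np.vstack([np.hstack([crop(t,320,160),crop(t,150,175)]),np.hstack([crop(s,256,128),crop(s,178,225)])])
cv2.imwrite('pics/c1.png',im)
for n,u,v,z in(('shk',552,290,.048),('cover',287,312,.03),('bot',376,243,.063),('beak',445,243,.07)): print(n,ray(t,u/1.5625,v/1.5625,z))
```

```text
shk [ 0.49705323 -0.30021395  0.048     ]
cover [0.45043184 0.25245278 0.03      ]
bot [0.59180338 0.06700015 0.063     ]
beak [ 0.59080727 -0.07640717  0.07      ]
```

View pics/c1.png

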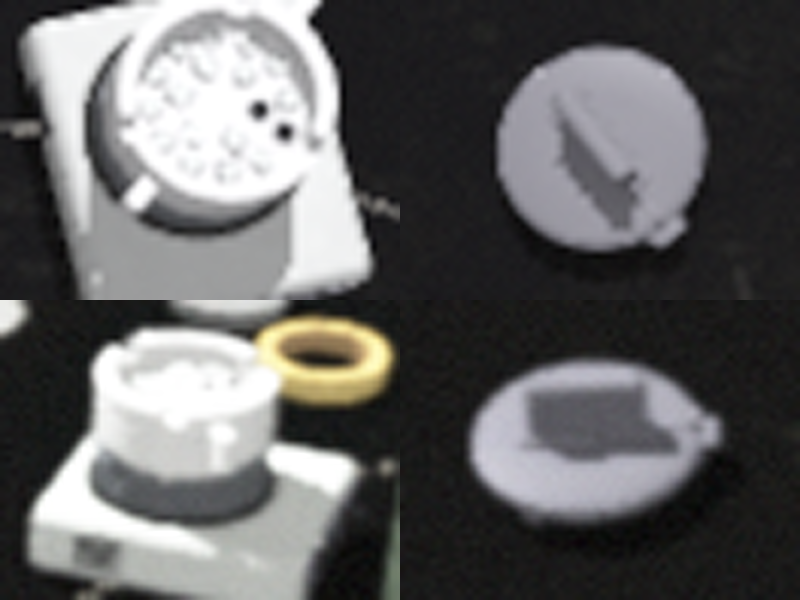

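Run:
```python
from h import *
t=cam('top');s=cam('scene')
np.set_printoptions(precision=4,suppress=True)
def crop(c,x,y,w=40,h=60):
    p=c['pixels'][y:y+h,x:x+w].astype(float); p=255*(p/255)**2.5
    return cv2.resize(p.astype(np.uint8),(400,600),interpolation=cv2.INTER_CUBIC)
cv2.imwrite('pics/c2.png',np.hstack([crop(t,334,155),crop(s,266,128)]))
# bright housing outline
p=t['pixels'].min(2)
m=np.zeros(p.shape,np.uint8); m[150:220,318:388]=(p[150:220,318:388]>90)
m=cv2.morphologyEx(m,cv2.MORPH_OPEN,np.ones((3,3)))
cs=max(cv2.findContours(m,0,1)[0],key=cv2.contourArea)
h=cv2.approxPolyDP(cv2.convexHull(cs),3,True)[:,0]; print(h)
for u,v in h: print((u,v),ray(t,u,v,.048))
# cover blob
hs=t['pixels'].astype(int); g=np.zeros(p.shape,np.uint8); r=hs[175:225,150:216]; g[175:225,150:216]=(r.min(2)>85)
c=max(cv2.findContours(g,0,1)[0],key=cv2.contourArea); e=cv2.fitEllipse(cv2.convexHull(c)); print(e)
print(ray(t,*e[0],.014))
```

```text
[[367 155]
 [372 158]
 [380 206]
 [337 216]
 [324 165]]
(np.int32(367), np.int32(155)) [ 0.6003 -0.3489  0.048 ]
(np.int32(372), np.int32(158)) [ 0.5902 -0.365   0.048 ]
(np.int32(380), np.int32(206)) [ 0.4303 -0.3843  0.048 ]
(np.int32(337), np.int32(216)) [ 0.3968 -0.2444  0.048 ]
(np.int32(324), np.int32(165)) [ 0.5655 -0.2064  0.048 ]
((183.19873046875, 199.54034423828125), (33.865047454833984, 35.476436614990234), 133.35806274414062)
[0.4537 0.2562 0.014 ]
```

View pics/c2.png

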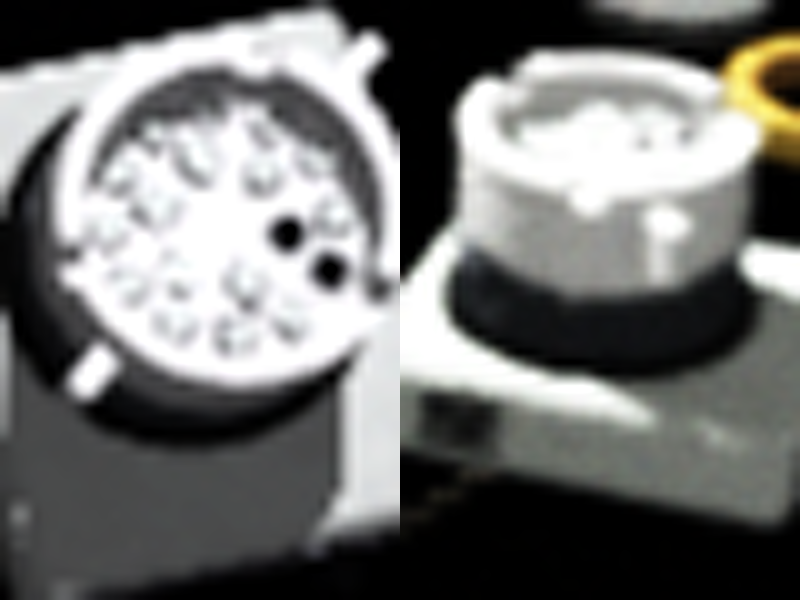

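The contrast crop shows tier notches at (250,55), (70,260) and (378,285), with wings at (92,372) and (372,45). Only a tier yaw near 43° fits both sets, and the shaker yaw is about 13°. Next I'll work out the positions.

Run:
```python
from h import *
t=cam('top');s=cam('scene')
np.set_printoptions(precision=4,suppress=True)
T=lambda x,y:(334+x/10-.45,155+y/10-.45); S=lambda x,y:(266+x/10-.45,128+y/10-.45)
print('rim c',ray(t,*T(224,215),.126))
L=ray(t,*T(92,372),.118);R=ray(t,*T(372,45),.118)
print('wings',L,R,(L+R)/2,np.linalg.norm(L-R),np.degrees(np.arctan2(*(L-R)[1::-1]))-90)
for n in((250,55),(70,260),(378,285)): 
    p=ray(t,*T(*n),.122); print('notch',p)
for h in ((.509,-.295),):
    for a in(0,120,240,133):
        pass
p=t['pixels'].astype(int)
# cover: ear removed by opening
g=np.zeros(p.shape[:2],np.uint8); g[175:225,150:216]=p[175:225,150:216].min(2)>60
c=max(cv2.findContours(g,0,1)[0],key=cv2.contourArea); g[:]=0; cv2.drawContours(g,[c],-1,1,-1)
o=cv2.morphologyEx(g,cv2.MORPH_OPEN,cv2.getStructuringElement(2,(15,15)))
c=max(cv2.findContours(o,0,1)[0],key=cv2.contourArea); e=cv2.fitEllipse(c); print(e)
C=ray(t,*e[0],.022); print('cover',C)
ear=ray(t,194.1-.4,213.3-.4,.022); d=C-ear; print('ear',ear,np.linalg.norm(d),'yaw',np.degrees(np.arctan2(d[1],d[0])))
A=ray(t,150+160/6.06,175+95/6.06,.056);B=ray(t,150+230/6.06,175+180/6.06,.056);d=A-B
print('bar',A,B,(A+B)/2,np.linalg.norm(d),np.degrees(np.arctan2(d[1],d[0])))
# scene cover
g=np.zeros(p.shape[:2],np.uint8); q=s['pixels'].astype(int); g[225:270,180:240]=q[225:270,180:240].min(2)>75
c=max(cv2.findContours(g,0,1)[0],key=cv2.contourArea); e=cv2.fitEllipse(cv2.convexHull(c)); print(e, ray(s,*e[0],.022))
# housing corners in scene, bench obstacles
for u,v,z,n in((376,243,.063,'bot'),(445,240,.07,'beak')): print(n,ray(t,u/1.5625,v/1.5625,z))
```

```text
rim c [ 0.5111 -0.2927  0.126 ]
wings [ 0.4627 -0.2517  0.118 ] [ 0.568  -0.3429  0.118 ] [ 0.5153 -0.2973  0.118 ] 0.13927839997806093 49.095013777673614
notch [ 0.5634 -0.3035  0.122 ]
notch [ 0.4973 -0.2452  0.122 ]
notch [ 0.49   -0.3407  0.122 ]
((182.81088256835938, 199.2143096923828), (33.67266845703125, 34.11670684814453), 62.1604118347168)
cover [0.4534 0.2564 0.022 ]
ear [0.4082 0.2194 0.022 ] 0.05842272870985396 yaw 39.25509794893227
bar [0.4752 0.2734 0.056 ] [0.4295 0.2348 0.056 ] [0.4523 0.2541 0.056 ] 0.05976948573581925 40.18576560062333
((208.9317626953125, 247.73867797851562), (26.120344161987305, 41.033424377441406), 85.68550872802734) [0.45   0.2627 0.022 ]
bot [0.5918 0.067  0.063 ]
beak [ 0.5973 -0.0765  0.07  ]
```

jog_arm([
  [4,-2,0],
  [8,-4,0],
  [12.5,-6,0],
  [17,-8.3,0],
  [21.5,-10.5,0],
  [25.5,-12.4,0],
  [28.5,-13.9,0],
  [28.5,-13.9,0],
  [28.5,-13.9,0],
], turn=[-0.06,-0.12,-0.18,-0.24,-0.3,-0.36,-0.4,-0.4,-0.4], fingers=[1,1,1,1,1,1,1,1,1], newtons=20)

```text
clock: 1.52
tool_pos: [0.4421, -0.2754, 0.2055]
tcp_rot: [180.0, 0.0, 47.9]
contact_force: [1.4, -0.6, 0.1]
gripper_width: 0.0074
gripper_force: 0.0
```

jog_arm([
  [0,0,4],
  [0,0,8],
  [0,0,10.5],
  [0,0,11.4],
  [0,0,11.4],
], turn=[0,0,0,0,0], fingers=[1,1,1,1,1])

```text
clock: 2.15
tool_pos: [0.4419, -0.2757, 0.0914]
tcp_rot: [-180.0, 0.0, 47.8]
contact_force: [0.0, 0.4, 0.7]
gripper_width: 0.0002
gripper_force: 0.0
```

Run:
```python
from h import *
t=cam('top');s=cam('scene')
def crop(c,x,y,w=40,h=60):
    p=c['pixels'][y:y+h,x:x+w].astype(float); p=255*(p/255)**2
    return cv2.resize(p.astype(np.uint8),(400,600),interpolation=cv2.INTER_CUBIC)
cv2.imwrite('pics/c3.png',np.hstack([crop(t,330,155),crop(s,266,118)]))
print(monitor.observe()['contact_force'],monitor.observe()['tool_pos'],monitor.observe()['gripper_width'])
```

```text
[0.7803234  0.06645612 0.1251158 ] [ 0.44305175 -0.2761165   0.09273837] 0.0008186180689893688
```

View pics/c3.png

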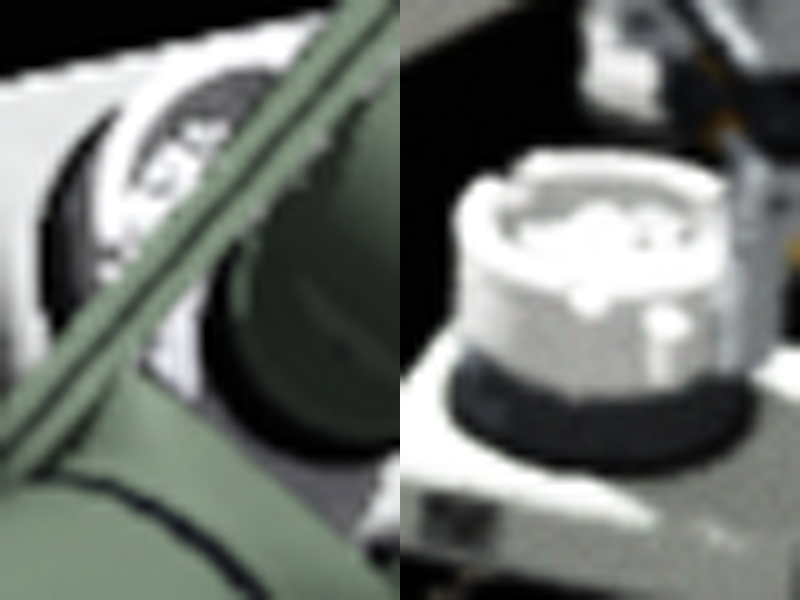

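```bash
cat > arc.py <<'E'
import numpy as np,sys
# arc.py x0 y0 yaw0 th...
x0,y0,ps=map(float,sys.argv[1:4]); a=np.radians(ps)
for th in map(float,sys.argv[4:]):
    p=np.array([.511,-.294])+.072*np.array([np.cos(np.radians(th)),np.sin(np.radians(th))])-[x0,y0]
    yaw=min(48,th-100.4)
    print('[%.2f, %.2f, 0],'%(100*(p@[np.cos(a),np.sin(a)]),100*(p@[np.sin(a),-np.cos(a)])),'%.3f'%np.radians(ps-yaw))
E
python3 arc.py .4422 -.2756 47.9 161 157 153 151 149 147 145 143 141 139 ; python3 -c "
from h import *
t=cam('top');print(monitor.observe()['tool_pos'])"
```

```text
[0.42, -0.28, 0], -0.002
[0.89, -0.47, 0], -0.002
[1.37, -0.61, 0], -0.002
[1.62, -0.67, 0], -0.002
[1.86, -0.73, 0], -0.002
[2.11, -0.77, 0], 0.023
[2.36, -0.81, 0], 0.058
[2.61, -0.83, 0], 0.093
[2.86, -0.85, 0], 0.127
[3.11, -0.86, 0], 0.162
[ 0.44325476 -0.27610376  0.09296193]
```

jog_arm([
  [0.4,-0.3,0],
  [0.9,-0.5,0],
  [1.4,-0.6,0],
  [1.6,-0.7,0],
  [1.85,-0.7,0],
  [2.1,-0.8,0],
  [2.35,-0.8,0],
  [2.6,-0.8,0],
  [2.85,-0.85,0],
  [3.1,-0.85,0],
], turn=[0,0,0,0,0,0.02,0.06,0.09,0.13,0.16], fingers=[1,1,1,1,1,1,1,1,1,1])

```text
clock: 3.55
tool_pos: [0.4565, -0.2462, 0.0914]
tcp_rot: [-180.0, 0.0, 38.6]
contact_force: [-2.7, -1.2, 1.7]
gripper_width: 0.001
gripper_force: 1.3
```

```bash
python3 arc.py .4687 -.2469 38.6 137 135 133 131 129 127 125 123 121 119 117; python3 -c "
from h import *
s=cam('scene');m=monitor.observe();print(m['tool_pos'],m['contact_force'],m['tcp_rot'])"
```

```text
[-0.68, -0.80, 0], 0.035
[-0.44, -0.84, 0], 0.070
[-0.19, -0.86, 0], 0.105
[0.07, -0.87, 0], 0.140
[0.32, -0.88, 0], 0.175
[0.57, -0.88, 0], 0.209
[0.82, -0.87, 0], 0.244
[1.07, -0.85, 0], 0.279
[1.32, -0.82, 0], 0.314
[1.57, -0.78, 0], 0.349
[1.82, -0.73, 0], 0.384
[ 0.45679773 -0.24592672  0.09142475] [-1.04968064 -1.60534244  1.80605882] [-1.79965655e+02  1.40106427e-02  3.86012261e+01]
```

```bash
python3 arc.py .4567 -.2469 38.7 137 135 133 131 129 127 125 123 121 119 117
```

```text
[0.25, -0.05, 0], 0.037
[0.50, -0.09, 0], 0.072
[0.75, -0.11, 0], 0.106
[1.00, -0.12, 0], 0.141
[1.26, -0.13, 0], 0.176
[1.51, -0.13, 0], 0.211
[1.76, -0.11, 0], 0.246
[2.01, -0.09, 0], 0.281
[2.26, -0.06, 0], 0.316
[2.51, -0.03, 0], 0.351
[2.75, 0.02, 0], 0.386
```

jog_arm([
  [0.25,-0.05,0],
  [0.5,-0.1,0],
  [0.75,-0.1,0],
  [1.0,-0.1,0],
  [1.25,-0.15,0],
  [1.5,-0.15,0],
  [1.75,-0.1,0],
  [2.0,-0.1,0],
  [2.25,-0.05,0],
], turn=[0.04,0.07,0.11,0.14,0.18,0.21,0.25,0.28,0.32], fingers=[1,1,1,1,1,1,1,1,1])

```text
clock: 4.72
tool_pos: [0.4738, -0.2312, 0.0912]
tcp_rot: [-179.9, 0.0, 20.3]
contact_force: [-4.0, 1.0, 1.5]
gripper_width: 0.0004
gripper_force: 1.5
```

```bash
python3 - <<'E'
from h import *
s=cam('scene')
m=monitor.observe();print(m['tool_pos'],m['contact_force'],m['tcp_rot'])
p=s['pixels'][118:178,266:326].astype(float); p=255*(p/255)**2
cv2.imwrite('pics/c4.png',cv2.resize(p.astype(np.uint8),(600,600),interpolation=2))
E
python3 arc.py .4739 -.2319 20.4 119 117 115 113 111 109
```

```text
[ 0.47420429 -0.23112635  0.09124013] [-2.46219064  1.52918358  1.57930666] [-1.79938704e+02  7.59784671e-04  2.02441337e+01]
[0.24, -0.01, 0], 0.031
[0.49, -0.04, 0], 0.066
[0.74, -0.06, 0], 0.101
[0.99, -0.08, 0], 0.136
[1.24, -0.09, 0], 0.171
[1.49, -0.08, 0], 0.206
```

jog_arm([
  [0.25,0,0],
  [0.5,-0.05,0],
  [0.75,-0.05,0],
  [1.0,-0.1,0],
], turn=[0.03,0.07,0.1,0.14], fingers=[1,1,1,1])

```text
clock: 5.28
tool_pos: [0.4832, -0.2269, 0.091]
tcp_rot: [-180.0, 0.0, 12.3]
contact_force: [0.5, 0.2, -0.4]
gripper_width: 0.0007
gripper_force: 0.0
```

Run:
```python
from h import *
s=cam('scene')
m=monitor.observe();print(m['tool_pos'],m['contact_force'],m['tcp_rot'])
p=s['pixels'][118:178,266:326].astype(float); p=255*(p/255)**2
cv2.imwrite('pics/c5.png',cv2.resize(p.astype(np.uint8),(600,600),interpolation=2))
```

```text
[ 0.48413927 -0.22720421  0.0913321 ] [0.48961964 0.67155215 0.81157552] [ 1.79976098e+02 -9.54754204e-02  1.22068910e+01]
```

View pics/c5.png

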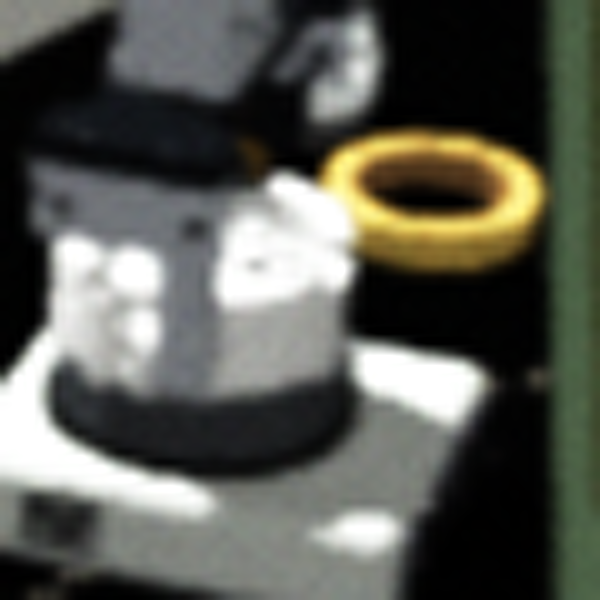

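The finger at (190,300) still stands behind the wing and the force has gone to zero, which suggests the tier dropped. I'll push on gently to feel whether it is blocked.

jog_arm([
  [0.1,0,0],
  [0.2,0,0],
  [0.3,0,0],
], turn=[0,0,0], fingers=[1,1,1])

```text
clock: 5.7
tool_pos: [0.4852, -0.2273, 0.0917]
tcp_rot: [180.0, 0.1, 12.4]
contact_force: [-5.7, -1.9, 4.0]
gripper_width: 0.0004
gripper_force: 3.2
```

jog_arm([
  [0.1,0,0],
  [0.2,0,0],
], turn=[0,0], fingers=[1,1])

```text
clock: 5.95
tool_pos: [0.4854, -0.2272, 0.0917]
tcp_rot: [-180.0, 0.3, 12.4]
contact_force: [-10.9, -2.9, 6.9]
gripper_width: 0.0004
gripper_force: 5.6
```

jog_arm([
  [-1.5,0,0],
  [-2.5,0,0],
  [-2.5,0,-3],
  [-2.5,0,-8],
  [-2.5,-3,-12],
  [-2.5,-8,-12],
  [-2.5,-13,-12],
  [-2.5,-18,-12],
  [-2.5,-20,-12],
  [-2.5,-20,-12],
], turn=[0,0,0,0,0,0,0,0,0,0], fingers=[1,1,1,1,1,0.5,0.3,0.3,0.3,0.3])

```text
clock: 7.2
tool_pos: [0.4205, -0.0352, 0.2115]
tcp_rot: [180.0, -0.1, 12.5]
contact_force: [-0.5, 0.0, -0.2]
gripper_width: 0.0471
gripper_force: 0.0
```

Run:
```python
from h import *
t=cam('top');s=cam('scene')
m=monitor.observe();print(m['tool_pos'],m['contact_force'],m['tcp_rot'],m['gripper_width'])
def crop(c,x,y,w=40,h=60):
    p=c['pixels'][y:y+h,x:x+w].astype(float); p=255*(p/255)**2.5
    return cv2.resize(p.astype(np.uint8),(400,600),interpolation=cv2.INTER_CUBIC)
cv2.imwrite('pics/c6.png',np.hstack([crop(t,334,155),crop(s,266,128)]))
```

```text
[ 0.42106597 -0.03674033  0.21159784] [-0.29414669  0.54587168 -0.2931994 ] [ 1.79963175e+02 -5.18554894e-02  1.23718892e+01] 0.05488591574168227
```

View pics/c6.png

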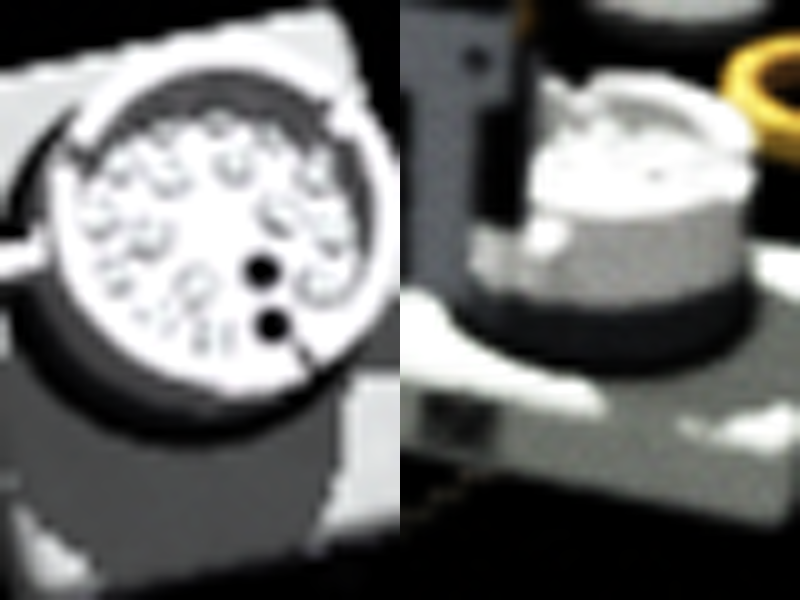

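The scene half shows the tier rim about 20 crop px (2 image px) lower than before, which matches an 8 mm drop, so the tier has seated. In the top half the narrow notches are now at (80,152) and (343,115) and the wing at (20,258).

Run:
```python
from h import *
t=cam('top')
np.set_printoptions(precision=4,suppress=True)
T=lambda x,y:(334+x/10-.45,155+y/10-.45)
A=ray(t,*T(80,152),.113);B=ray(t,*T(343,115),.113);d=A-B
yaw=np.arctan2(d[1],d[0])-np.pi/2
C=(A+B)/2-.0255*np.array([np.cos(yaw),np.sin(yaw),0])
print(A,B,np.linalg.norm(d),'exp .088',np.degrees(yaw),C)
br=ray(t,*T(310,362),.113);d=C-br;print('broad',np.degrees(np.arctan2(d[1],d[0])),np.linalg.norm(d))
# head: dark grey region + rim/bore ellipses
for x,y in((222,68),):print('bore top',ray(t,*T(x,y),.118))
# expected rim outline in image for overlay
p=t['pixels'].copy()[145:220,318:390]
big=cv2.resize(p,None,fx=8,fy=8,interpolation=2); big=(255*(big/255.)**2.5).astype(np.uint8)
for c,y,col in(((.511,-.294),13,(0,0,255)),):
  for z,r in((.118,.056),(.118,.046),(.076,.056)):
    pts=[(np.array(proj(t,(c[0]+r*np.cos(a),c[1]+r*np.sin(a),z)))-[318,145]+.5)*8 for a in np.linspace(0,6.3,80)]
    cv2.polylines(big,[np.int32(pts)],False,col,1)
  y=np.radians(y);R=np.array([[np.cos(y),-np.sin(y)],[np.sin(y),np.cos(y)]])
  q=[(np.array(proj(t,tuple(R@k+c)+(.048,)))-[318,145]+.5)*8 for k in((-.1,-.075),(.076,-.075),(.076,.075),(-.1,.075))]
  cv2.polylines(big,[np.int32(q)],True,(255,0,0),1)
  for a in(60,-60,180):
    a=np.radians(a);q=[(np.array(proj(t,tuple(R@(k*np.array([np.cos(a),np.sin(a)]))+c)+(.118,)))-[318,145]+.5)*8 for k in(.046,.056)]
    cv2.polylines(big,[np.int32(q)],False,(0,160,0),2)
cv2.imwrite('pics/c7.png',big)
```

```text
[ 0.534 -0.251  0.113] [ 0.5465 -0.3341  0.113 ] 0.08405497124719548 exp .088 8.533702523345998 [ 0.5151 -0.2964  0.113 ]
broad 27.017837199317746 0.053655474409658434
bore top [ 0.5602 -0.2955  0.118 ]
```

View pics/c7.png

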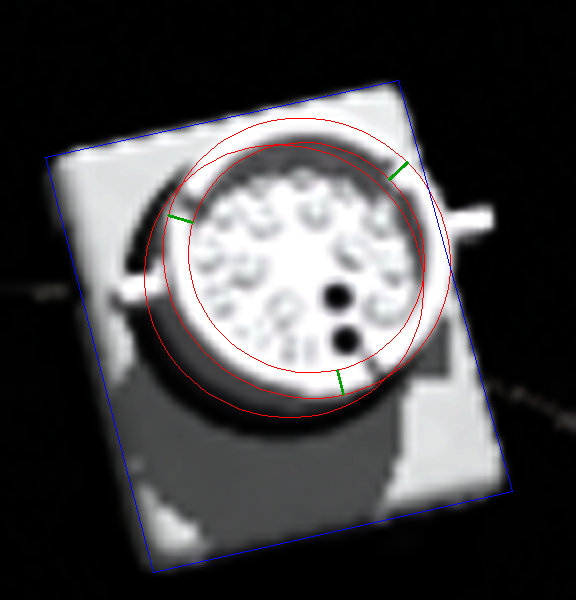

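The overlay shows the tier ring sitting about 1 image px higher than my estimate. The wing tips are at (122,288) and (493,217). I'll rectify the rim plane and fit circles to its edges.

Run:
```python
from h import *
from scipy.ndimage import map_coordinates
from scipy.optimize import least_squares
np.set_printoptions(precision=4,suppress=True)
t=cam('top'); g=t['pixels'].min(2).astype(float)
c0=np.array([.513,-.295])
def prof(a,r,z):
    q=np.array([proj(t,(c0[0]+k*np.cos(a),c0[1]+k*np.sin(a),z)) for k in r]); return map_coordinates(g,[q[:,1],q[:,0]],order=1)
def edges(angs,lo,hi,z,sign):
    P=[]
    for d in angs:
        a=np.radians(d); r=np.arange(lo,hi,.0005); G=np.gradient(prof(a,r,z))*sign; i=G.argmax()
        if G[i]>4: P.append((d,r[i],G[i],c0[0]+r[i]*np.cos(a),c0[1]+r[i]*np.sin(a)))
    return np.array(P)
def fit(P,R=None):
    f=lambda p:np.hypot(P[:,3]-p[0],P[:,4]-p[1])-(R or p[2])
    s=least_squares(f,[*c0,.05],loss='soft_l1',f_scale=.001); return s.x,np.abs(s.fun).mean()
out=edges(range(115,190,5),.048,.066,.118,-1); bore=edges([x for x in range(-50,66,5)],.038,.053,.118,1)
print(out[:,:3].T);print(bore[:,:3].T)
print('outer',fit(out,.056),'bore',fit(bore,.046))
both=lambda p:np.r_[np.hypot(out[:,3]-p[0],out[:,4]-p[1])-.056,np.hypot(bore[:,3]-p[0],bore[:,4]-p[1])-.046]
print('both',least_squares(both,c0,loss='soft_l1',f_scale=.001).x)
W=lambda x,y:ray(t,318+x/8-.5,145+y/8-.5,.110)
L=W(122,288);R=W(493,217);d=L-R;print('wings',(L+R)/2,np.linalg.norm(d),np.degrees(np.arctan2(d[1],d[0]))-90)
for n,q in(('hous',((47,157),(398,80),(512,490),(152,572))),):pass
```

```text
[[115.     120.     125.     130.     135.     140.     145.     150.
  155.     160.     165.     170.     175.     180.     185.    ]
 [  0.0555   0.056    0.055    0.055    0.055    0.055    0.055    0.055
    0.0555   0.055    0.0555   0.0555   0.0655   0.0595   0.058 ]
 [  9.7015   9.0691   8.9023   8.9011   9.2553   9.0172   8.9419   8.5124
   10.3875  10.5652  10.4908   8.7154   8.7368  11.3731  10.9121]]
[[-50.     -45.     -40.     -35.     -30.     -25.     -20.     -15.
  -10.      -5.       0.       5.      10.      15.      20.      25.
   30.      35.      40.      45.      50.      55.      60.      65.    ]
 [  0.0425   0.0495   0.05     0.047    0.0465   0.047    0.0475   0.0475
    0.0465   0.046    0.046    0.046    0.0465   0.046    0.045    0.046
    0.045    0.0465   0.0465   0.046    0.0455   0.046    0.046    0.0475]
 [  9.1726   4.3105   7.5544   8.5898  10.9458   8.9643  10.3794   7.8194
    9.6984  11.2307  11.2794  10.6068   8.6613   7.6883   9.7337   8.1544
    9.7065   8.9791   8.8236   8.8529   8.3145   8.3555   8.335    4.7295]]
outer (array([ 0.5121, -0.297 ,  0.05  ]), np.float64(0.0013281345882092135)) bore (array([ 0.5135, -0.2957,  0.05  ]), np.float64(0.0008783222259997756))
both [ 0.5134 -0.2957]
wings [ 0.5147 -0.2963  0.11  ] 0.14960291874344966 11.355122134550996
```

jog_arm([
  [1.5,-4.5,0],
  [3,-9,0],
  [4.5,-13.5,0],
  [6,-18,0],
  [7.5,-22.5,0],
  [9.4,-27.7,0],
  [9.4,-27.7,4],
  [9.4,-27.7,9],
  [9.4,-27.7,12],
  [9.4,-27.7,12],
], turn=[-0.08,-0.16,-0.24,-0.32,-0.4,-0.48,-0.48,-0.48,-0.48,-0.48], fingers=[0.4,0.4,0.4,0.4,0.4,0.4,0.4,0.4,0.4,0.4])

```text
clock: 8.65
tool_pos: [0.4514, 0.2527, 0.0884]
tcp_rot: [-179.9, 0.4, 39.8]
contact_force: [-0.0, 0.5, -0.1]
gripper_width: 0.0562
gripper_force: 0.0
```

Run:
```python
from h import *
t=cam('top');s=cam('scene')
m=monitor.observe();print(m['tool_pos'],m['contact_force'],m['tcp_rot'],m['gripper_width'])
a=cv2.resize(t['pixels'][170:230,150:220],(400,343),interpolation=2);b=cv2.resize(s['pixels'][205:275,170:240],(400,400),interpolation=2)
im=np.zeros((400,800,3),np.uint8);im[:343,:400]=a;im[:,400:]=b;cv2.imwrite('pics/c8.png',im)
P=m['tool_pos'];print(proj(s,P),proj(s,[.4528,.2553,.056]),proj(s,[.4528,.2553,.014]))
```

```text
[0.4545246  0.25408647 0.09212052] [ 0.12841521 -0.22176415  0.94911511] [ 1.79979205e+02 -5.31902144e-02  3.97987573e+01] 0.05635465666955999
[208.55069248 226.94900909] [209.28465831 237.11739757] [209.87348397 248.05131522]
```

View pics/c8.png

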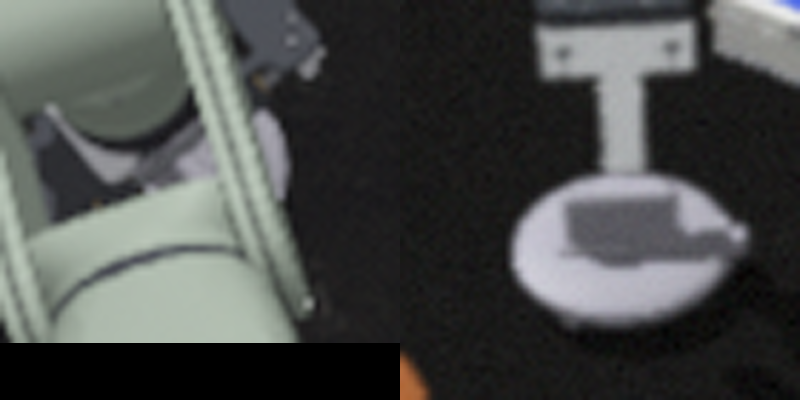

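The finger (centre x=622) lines up with the cover's bar (x 568–680) in the scene half. Now I'll descend and grip.

jog_arm([
  [0,0,3],
  [0,0,5],
  [0,0,5.9],
  [0,0,5.9],
  [0,0,5.9],
  [0,0,5.9],
  [0,0,5.9],
  [0,0,5.9],
], turn=[0,0,0,0,0,0,0,0], fingers=[0.4,0.4,0.4,0.4,1,1,1,1], newtons=25)

```text
clock: 9.75
tool_pos: [0.4534, 0.2545, 0.0327]
tcp_rot: [180.0, -0.0, 39.9]
contact_force: [0.3, -0.9, -0.5]
gripper_width: 0.0198
gripper_force: 0.0
```

jog_arm([
  [0,0,0],
  [0,0,0],
  [0,0,0],
  [0,0,-2],
  [0,0,-6],
  [0,0,-11],
  [0,0,-16],
  [0,0,-17],
  [0,0,-17],
], turn=[0,0,0,0,0,0,0,0,0], fingers=[1,1,1,1,1,1,1,1,1], newtons=35)

```text
clock: 10.88
tool_pos: [0.4532, 0.2543, 0.202]
tcp_rot: [180.0, 0.0, 39.9]
contact_force: [0.1, 0.0, -1.6]
gripper_width: 0.0135
gripper_force: 35.0
```

Run:
```python
from h import *
np.set_printoptions(precision=4,suppress=True)
s=cam('scene');t=cam('top')
m=monitor.observe();print(m['tool_pos'],m['contact_force'],m['tcp_rot'],m['gripper_width'],m['gripper_force'])
P=m['tool_pos']; u,v=proj(s,P).astype(int)
im=cv2.resize(s['pixels'][v-40:v+35,u-50:u+50],(800,600),interpolation=2);cv2.imwrite('pics/c9.png',im);print(u,v)
```

```text
[0.4517 0.2537 0.1998] [-0.9007  0.0964 -1.9657] [-179.9142    0.256    39.8639] 0.013498477816557641 34.999703764915466
207 196
```

View pics/c9.png

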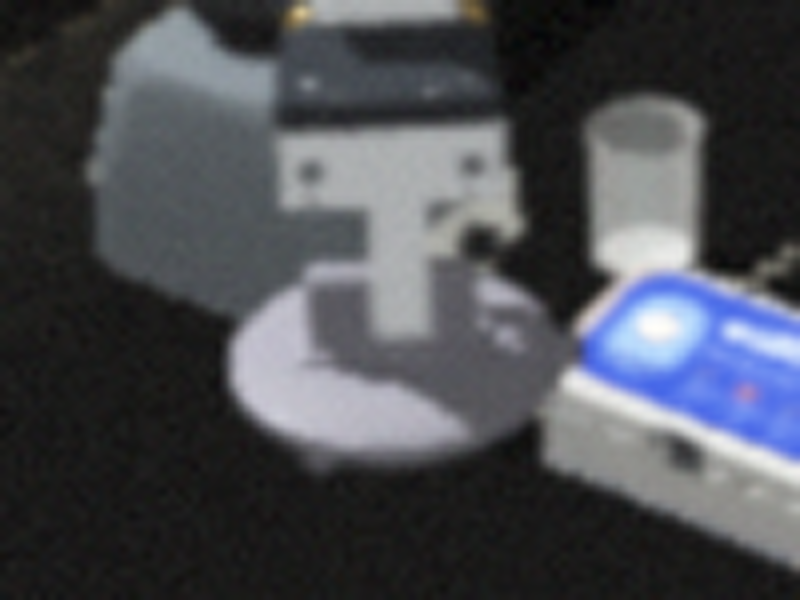

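The cover is held level, the bar spans x 305–478 with the finger at about 402, and the beaker is untouched at (645,190). Now I'll carry it over.

jog_arm([
  [-1.5,2.5,0],
  [-4,6,0],
  [-7,10.5,0],
  [-10,15,0],
  [-12.5,19,0],
  [-15.3,23,0],
], turn=[0,0,0,0,0,0], fingers=[1,1,1,1,1,1])

```text
clock: 11.72
tool_pos: [0.4817, -0.0215, 0.1997]
tcp_rot: [-179.8, 0.2, 39.9]
contact_force: [1.4, -0.6, -1.6]
gripper_width: 0.0138
gripper_force: 35.0
```

jog_arm([
  [-3,4.5,0],
  [-6,9,0],
  [-9,13.5,0],
  [-12,18,0],
  [-14,21,0],
  [-15.4,23.1,0],
  [-15.4,23.1,0],
  [-15.4,23.1,0],
], turn=[0.08,0.16,0.24,0.32,0.4,0.48,0.48,0.48], fingers=[1,1,1,1,1,1,1,1])

```text
clock: 12.72
tool_pos: [0.5122, -0.2949, 0.2004]
tcp_rot: [-179.8, 0.1, 12.4]
contact_force: [-0.2, 0.2, -1.1]
gripper_width: 0.0136
gripper_force: 35.0
```

Run:
```python
from h import *
np.set_printoptions(precision=4,suppress=True)
pp=[]
for i in range(6):
    s=cam('scene');m=monitor.observe();pp.append(np.r_[m['tool_pos'],m['tcp_rot'][2],m['gripper_width'],m['contact_force']])
print(np.mean(pp,0))
P=np.mean(pp,0)[:3];u,v=proj(s,P);print(u,v)
# cover disc extents in scene: row profile along the flange
g=s['pixels'].astype(int)
for z in(.0175-.007,):
    c=P-[0,0,z]; print('flange centre px if centred',proj(s,c))
    # expected left/right silhouette
    a=np.linspace(0,2*np.pi,200);q=np.array([proj(s,c+[.056*np.cos(k),.056*np.sin(k),0]) for k in a]);print('expected u',q[:,0].min(),q[:,0].max(),'v',q[:,1].min(),q[:,1].max())
r=int(round(proj(s,c)[1]))
for k in(r-1,r,r+1): print(k,[int(x) for x in g[k,int(u)-28:int(u)+30].mean(1)])
print(int(u)-28)
```

```text
[ 0.513  -0.295   0.2019 12.4539  0.0137  0.1869  0.2965 -1.1231]
288.0667570431616 120.78533235876921
flange centre px if centred [287.8953 123.4072]
expected u 272.7135593526338 303.12450289103225 v 117.11116971961276 130.08262774543627
122 [183, 192, 188, 195, 189, 190, 182, 171, 154, 120, 87, 82, 130, 174, 188, 191, 193, 191, 179, 165, 146, 114, 95, 92, 97, 110, 117, 122, 130, 122, 103, 90, 87, 88, 107, 146, 173, 179, 182, 200, 225, 235, 226, 178, 102, 43, 24, 27, 23, 21, 26, 23, 22, 22, 26, 22, 24, 22]
123 [142, 171, 175, 184, 183, 172, 155, 118, 85, 54, 35, 80, 155, 185, 195, 192, 192, 189, 174, 167, 147, 126, 122, 116, 100, 95, 94, 98, 100, 102, 96, 92, 92, 88, 93, 114, 143, 162, 167, 182, 189, 203, 209, 186, 118, 50, 23, 23, 18, 21, 19, 26, 24, 23, 24, 20, 24, 24]
124 [76, 92, 108, 142, 152, 121, 87, 57, 34, 28, 33, 83, 157, 189, 194, 193, 193, 190, 186, 183, 176, 172, 174, 163, 139, 116, 101, 93, 92, 91, 92, 90, 89, 89, 90, 92, 103, 111, 122, 146, 166, 190, 212, 187, 118, 44, 22, 22, 28, 23, 23, 22, 22, 26, 22, 25, 24, 25]
260
```

Run:
```python
from h import *
np.set_printoptions(precision=2,suppress=True)
s=cam('scene')
P=np.array([.4530,.2543,.2005]);y=np.radians(39.9);x=np.array([np.cos(y),np.sin(y),0]);n=np.array([-np.sin(y),np.cos(y),0])
print('c9 bar exp',proj(s,P+.029*x+.007*n+[0,0,.015]),proj(s,P-.029*x+.007*n+[0,0,.015]),'seen 194.6 216.3; finger seen',(368/8+157-.5,436/8+156.5),'exp',proj(s,P+.008*x+.019*n+[0,0,.01])[0],proj(s,P-.008*x+.019*n+[0,0,.01])[0])
def disc(P,z):
    q=np.array([proj(s,P+[.056*np.cos(k),.056*np.sin(k),z]) for k in np.linspace(0,6.283,200)]);return q[:,0].min(),q[:,0].max(),q[:,1].min(),q[:,1].max()
print('c9 disc exp',disc(P,-.0045),disc(P,-.0175),'seen L',228/8+156.5,'bottom v',465/8+156-.5)
# before grasp, c8
P=np.array([.4533,.2545,.014]);print('bench disc exp at TCP',disc(P,.013),disc(P,0),'seen L',512/5.714-70+170-.5,'top,bot v',172/5.714+204.5,325/5.714+204.5)
print('bar bench exp',proj(s,P+.029*x+.007*n+[0,0,.04]),proj(s,P-.029*x+.007*n+[0,0,.04]),'seen',568/5.714+99.5,680/5.714+99.5)
# now: finger edges and bar left at tier
Q=np.array([.513,-.295,.2019]);y=np.radians(12.4);x=np.array([np.cos(y),np.sin(y),0]);n=np.array([-np.sin(y),np.cos(y),0])
for z in(.012,.02): 
    a=proj(s,Q+.029*x+.007*n+[0,0,z]);b=proj(s,Q-.029*x+.007*n+[0,0,z]);f=[proj(s,Q+k*.008*x+.019*n+[0,0,z])[0] for k in(1,-1)]
    r=int(round((a[1]+b[1])/2));print('now bar exp',a,b,'finger',f);print([(i,int(v)) for i,v in zip(range(268,308),s['pixels'][r,268:308].astype(int).mean(1))])
```

```text
c9 bar exp [196.2  193.39] [217.88 192.31] seen 194.6 216.3; finger seen (202.5, 211.0) exp 204.24273443354116 210.25864567712046
c9 disc exp (np.float64(186.5908905251932), np.float64(227.89076591924723), np.float64(186.08774497702004), np.float64(209.50589556460233)) (np.float64(186.92843238372458), np.float64(227.97330862124852), np.float64(189.90115232352923), np.float64(213.48261106465307)) seen L 185.0 bottom v 213.625
bench disc exp at TCP (np.float64(190.5504222900881), np.float64(228.76849486762484), np.float64(232.38843026426477), np.float64(257.5315135606572)) (np.float64(190.84005350001212), np.float64(228.84001269199467), np.float64(235.6774612111941), np.float64(260.92167297972446)) seen L 189.10448022401118 top,bot v 234.60150507525375 261.3778438921946
bar bench exp [199.34 239.61] [219.44 238.38] seen 198.90497024851243 218.50595029751486
now bar exp [280.13 117.21] [295.33 119.81] finger [np.float64(284.6021105317038), np.float64(288.8179994137013)]
[(268, 184), (269, 187), (270, 185), (271, 184), (272, 180), (273, 172), (274, 164), (275, 148), (276, 148), (277, 163
[... 239 characters left out ...]
298, 233), (299, 231), (300, 222), (301, 210), (302, 185), (303, 124), (304, 61), (305, 28), (306, 21), (307, 20)]
now bar exp [280.24 115.18] [295.49 117.77] finger [np.float64(284.72535082299), np.float64(288.95367359706046)]
[(268, 185), (269, 186), (270, 184), (271, 187), (272, 187), (273, 188), (274, 185), (275, 187), (276, 186), (277, 183), (278, 181), (279, 167), (280, 131), (281, 108), (282, 107), (283, 116), (284, 144), (285, 164), (286, 170), (287, 170), (288, 173), (289, 163), (290, 156), (291, 152), (292, 148), (293, 125), (294, 121), (295, 149), (296, 155), (297, 148), (298, 124), (299, 104), (300, 79), (301, 54), (302, 32), (303, 25), (304, 25), (305, 25), (306, 17), (307, 26)]
```

The finger agrees with the calibration. The bar sits about 2 mm towards the tool's +x, so I'll shift back 2.5 mm and lower to just above the rim.

jog_arm([
  [-0.25,0,1.5],
  [-0.25,0,3],
  [-0.25,0,4.2],
  [-0.25,0,4.7],
  [-0.25,0,5.1],
  [-0.25,0,5.4],
  [-0.25,0,5.4],
], turn=[0,0,0,0,0,0,0], fingers=[1,1,1,1,1,1,1])

```text
clock: 13.95
tool_pos: [0.5108, -0.2968, 0.1485]
tcp_rot: [180.0, -0.0, 12.4]
contact_force: [0.1, 0.6, -1.0]
gripper_width: 0.0139
gripper_force: 35.0
```

jog_arm([
  [0,0,0.2],
  [0,0,0.4],
  [0,0,0.5],
], turn=[0,0,0], fingers=[1,1,1])

```text
clock: 14.32
tool_pos: [0.5107, -0.2967, 0.1433]
tcp_rot: [-180.0, 0.0, 12.4]
contact_force: [-0.4, -0.1, -1.0]
gripper_width: 0.0136
gripper_force: 35.0
```

jog_arm([
  [0,0,0.1],
  [0,0,0.2],
  [0,0,0.3],
], turn=[0,0,0], fingers=[1,1,1])

```text
clock: 14.7
tool_pos: [0.5107, -0.2968, 0.1404]
tcp_rot: [180.0, -0.0, 12.4]
contact_force: [-0.5, 0.0, -1.6]
gripper_width: 0.014
gripper_force: 35.0
```

Lugs are below the rim level with no contact force; continue down.

jog_arm([
  [0,0,0.15],
  [0,0,0.3],
  [0,0,0.4],
], turn=[0,0,0], fingers=[1,1,1])

```text
clock: 15.08
tool_pos: [0.5107, -0.2967, 0.1366]
tcp_rot: [-180.0, 0.0, 12.4]
contact_force: [-1.7, 0.6, 2.9]
gripper_width: 0.0139
gripper_force: 35.0
```

jog_arm([
  [0,0,0.05],
  [0,0,0.1],
  [0,0,0.15],
], turn=[0,0,0], fingers=[1,1,1])

```text
clock: 15.45
tool_pos: [0.5107, -0.2967, 0.1365]
tcp_rot: [180.0, 0.0, 12.4]
contact_force: [-3.4, 2.6, 8.8]
gripper_width: 0.014
gripper_force: 35.0
```

The stop is at 0.1365, against an expected home height of 0.1367, so the cover is home. I'll release and withdraw.

jog_arm([
  [0,0,-0.15],
  [0,0,-0.15],
  [0,0,-0.15],
  [0,0,-0.15],
  [0,0,-2],
  [0,0,-6],
  [0,0,-10],
  [0,-4,-12],
  [0,-8,-12],
  [0,-12,-12],
], turn=[0,0,0,0,0,0,0,0,0,0], fingers=[0.5,0.5,0.5,0.5,0.5,0.5,0.5,0.5,0.5,0.5])

```text
clock: 16.7
tool_pos: [0.4853, -0.1788, 0.2571]
tcp_rot: [179.9, -0.1, 12.3]
contact_force: [0.9, -0.1, -0.3]
gripper_width: 0.0471
gripper_force: 0.0
```

jog_arm([
  [0,-4,0],
  [0,-9,0],
  [0,-14,0],
  [0,-18,0],
  [0,-18,0],
], turn=[0,0,0,0,0], fingers=[0.5,0.5,0.5,0.5,0.5])

```text
clock: 17.32
tool_pos: [0.4463, -0.0018, 0.2565]
tcp_rot: [180.0, -0.1, 12.6]
contact_force: [-0.0, -0.3, 0.5]
gripper_width: 0.0473
gripper_force: 0.0
```

Run:
```python
from h import *
np.set_printoptions(precision=3,suppress=True)
s=cam('scene');t=cam('top');m=monitor.observe();print(m['clock'],m['tool_pos'],m['contact_force'],m['gripper_width'])
def ell(c,R,lo,hi,P,z):
    p=c['pixels'].astype(int);g=np.zeros(p.shape[:2],np.uint8);a,b,d,e=R
    r=p[b:e,a:d].mean(2);g[b:e,a:d]=(r>lo)&(r<hi);return g
# column through cover centre and right flank in scene: brightness steps, vs expected rows of seat z for home/proud
C=np.array([.5125,-.296,0]);
for side in(0,.035):
  k=np.array([-.54,.84,0]);q=C+.056*k*1.0
  print('col',[ (z,proj(s,q+[0,0,z]).round(1)) for z in(.131,.118,.126,.139,.076,.048)])
u=int(round(proj(s,C+[-.03,.047,.1])[0]))
for uu in(u-6,u+6): print(uu,[(v,int(x)) for v,x in zip(range(128,165),s['pixels'][128:165,uu].astype(int).mean(1))])
# top: bar dark/bright position and bottle/beaker
hsv=cv2.cvtColor(t['pixels'],cv2.COLOR_BGR2HSV);mk=cv2.inRange(hsv,(125,60,40),(160,255,255));ys,xs=np.nonzero(mk[145:170,230:255]);print('cap',xs.mean()+230,ys.mean()+145)
cv2.imwrite('pics/f.png',np.hstack([cv2.resize(t['pixels'][140:220,310:400],(450,400),interpolation=2)]))
```

```text
17.425 [ 0.447 -0.004  0.256] [ 0.521  0.343 -0.38 ] 0.04704638613887653
col [(0.131, array([288., 145.])), (0.118, array([287.8, 148.2])), (0.126, array([287.9, 146.2])), (0.139, array([288.1, 143.1])), (0.076, array([287.1, 158.1])), (0.048, array([286.6, 164.6]))]
col [(0.131, array([288., 145.])), (0.118, array([287.8, 148.2])), (0.126, array([287.9, 146.2])), (0.139, array([288.1, 143.1])), (0.076, array([287.1, 158.1])), (0.048, array([286.6, 164.6]))]
281 [(128, 26), (129, 62), (130, 121), (131, 143), (132, 114), (133, 93), (134, 97), (135, 98), (136, 97), (137, 100), (138, 111), (139, 131), (140, 179), (141, 192), (142, 191), (143, 192), (144, 194), (145, 188), (146, 158), (147, 150), (148, 199), (149, 236), (150, 254), (151, 254), (152, 250), (153, 223), (154, 203), (155, 201), (156, 203), (157, 196), (158, 148), (159, 104), (160, 93), (161, 93), (162, 93), (163, 81), (164, 83)]
293 [(128, 225), (129, 211), (130, 153), (131, 122), (132, 147), (133, 145), (134, 116), (135, 99), (136, 98), (137, 97), (138, 102), (139, 104), (140, 97), (141, 118), (142, 163), (143, 183), (144, 185), (145, 177), (146, 155), (147, 138), (148, 170), (149, 202), (150, 212), (151, 209), (152, 210), (153, 209), (154, 208), (155, 208), (156, 208), (157, 187), (158, 134), (159, 100), (160, 93), (161, 88), (162, 85), (163, 71), (164, 67)]
cap 239.0 153.72413793103448
```

The tier's lower edge shows at row 158 (158.1 expected when home) and the cover seam at row 148 (148.2 expected), so both are fully home. The bottle cap is where it was.

```bash
python3 -c "
from cell import bot
print(bot.sign_off())"
```

```text
the job is handed in; nothing more can be done
None
```

I turned the tier until it dropped home on the drive head, fitted the grey cover fully home on it without the arm going near the dye bottle or beaker, and handed the job in at about 17 s.

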